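# Mark the softest spring mount on the sale table as taken

## Robot

A 7-joint arm with a two-finger parallel gripper is mounted at the origin on the work surface. World frame = base frame: x ahead of the robot, y to its left, z up, the work surface at z = 0. Lengths are in m, angles in rad, forces in N, time in s.
With the tool pointing down it reaches from about 0.425 to 0.875 m from the base axis. Payload 8.4 kg.
Tool frame: the origin (TCP) lies at the very end of the fingers, on their centre line; the grasp point (between the pads) lies 19 mm behind it; z points along the fingers, y is the direction in which the jaws open and shut (so a half turn about z gives the same grasp; the last joint's range is limited). The gripper opens to 87 mm and grips with 3 to 60 N. Pads are 19 mm wide; open, the fingers measure 117 mm over their backs; the gripper's body (75 mm by 190 mm) begins 51 mm behind the grasp point.
Start: joints at [-1.201, 0.333, 0.04, 1.465, -0.013, 1.343, -0.059], TCP at [0.294, 0.58, 0.184] pointing down, gripper open.
Joint ranges: [-2.58, 2.58], [-0.38, 2.09], [-1.3, 1.39], [0.25, 2.4], [-1.5, 4.64], [0.08, 2.09], [-2.65, 2.65]. Speed limits (rad/s): [2.22, 2.22, 2.79, 2.79, 3.14, 3.14, 3.14].

## Interface

Orientations are given as a rotation vector (axis times angle).
In Python, from cell import readout, viewer, job gives the robot as it stands.
- The arm moves only by the tool carry_out, never from a script. Its argument "targets" is a list that holds one entry, the list of rows, each a list of 7 numbers: the shift along the world's x, y, z in m, then the turn, a rotation vector about the world's x, y, z in degrees, then the gripper's target within -1 to 1 (fully open at 1, half-way at 0, shut at -1). A call has 1 to 8 rows; each row is the pose to reach, as a shift and turn from the pose commanded when the call began; what a row does not reach only later rows make up. A row lasts 1/12 s, in which the tool goes at most 41.7 mm and 7.16 degrees, less where a joint would pass 70% of its speed; a pose out of reach is approached as far as the arm can. A call with a gripper value outside its range is refused whole. The fingers move at their own pace and stop on an object; "newtons" is the grip in N (left out, the last holds). Time passes only in rows, so rows that repeat a pose let the fingers close. It gives the time, the measured TCP pose, the force and the opening at its end, in the units of the state.
- readout.observe(): the state, without advancing time (a new reading comes with each control period).
- viewer.snapshot(name): name is "side" or "top"; returns a dict with "img" (400x640x3 uint8, blue, green, red), "z_map" (400x640 float32, m along the optical axis (not along the pixel's ray), 0 where there is no reading), "K" (3x3 intrinsics, pixels), "position" and "orientation" of the camera in the world. Camera axes: x right, y up, looking along -z (the intrinsics and any distortion apply to the point x, -y, -z); pixel columns grow to the right and rows downward; lengths in m; the calibration is good to about 2 mm. A picture is of the moment at which its call begins.
- job.sign_off(): hands the job in, once; it reports no verdict.
Trained networks look in a picture, given as the dict that the camera call returned (one of the last four; its "shot" number tells which), for a name from the list of things; names that differ only in an ending like _2 or _b are one class to them, and where a whole thing is asked for, a point or a joint stands for the part that bears it (a point fixed in the world has none). Each returns a list of dicts, best first, with "score" (0 to 1); they miss things now and then, are a little off and sometimes report something else, mostly with a low value. They report only what shows in the picture. A call takes as long as a camera call.
- viewer.find_in(picture, target): "centre" ([column, row] in pixels, amid what is visible of it).
- viewer.tip_of(picture, target): "centre" ([column, row] in pixels: a listed point, or the origin of a listed thing).
The state is a dict: "clock": time; "q": joint angles; "dq": joint speeds; "effort": joint torques, N m; "ee_pos": TCP position; "tcp_rot": TCP orientation; "wrist_force": force on the tool from outside, world axes, zero at the start; "ft_torque": the same for the moment, N m; "finger_gap": opening from 0.0 (shut) to 1.0 (fully open).
Only numpy, scipy, OpenCV 4.12 (cv2) and the standard library are available. Lean on these libraries where they do the work, as an engineer would, in place of code of your own. Each camera call takes 0.05 s, during which the arm holds its last target.

## Task

Three used machine spring mounts stand in a row on the sale table. Try them one after another from the robot's left to its right, pressing each round rubber pad down about a centimetre with the fingertips, to feel which is the softest; then push down the hinged price ticket of that one until it lies flat, to mark it as taken. Leave the other two tickets standing, do not lift or shove the boards, and leave the other goods alone.

Things in the scene. Friction and masses are not known exactly. Their poses are not given: they have to be found in the camera images.
- mount_a: One of three identical-looking samples in a row, about 0.2 m apart (which is where changes): spring mount on a loose plywood board, about 2 kg. Origin: centre of the board's underside, on the table; x away from the robot, z up. Board 180 (x) x 120 (y) x 15 mm. Mount axis at x = +40 mm. Wooden ticket block at x = -88 to -34 mm, 110 mm wide, top 49 mm above the table.
- pad_a (a joint): How far the spring pad of mount_a is pressed straight down, m: 0 at rest, 0.018 on its stop; it springs back. It pushes back with about 2 N at first, then 0.3 to 1.4 N more per mm: the three differ, each at least 1.5 times as stiff as the next softer. Alike to the eye.
- pad_a_top (a point): Centre of the upper face of the pad of mount_a: black ribbed rubber, 64 mm across, on a grey bell 69 mm across; 80 mm above the table at rest. Moves with it.
- ticket_a (a joint): Hinge of the price ticket of mount_a, rad: 0 = leaning back (away from the robot) 50 degrees above level, 0.873 = pushed down flat on the block; starts at 0 to 0.15. Axis along the board's y at x = -83 mm, 52 mm above the table; the free edge swings to +x and down. Stiff (0.05 N m): stays where it is left.
- ticket_a_edge (a point): Middle of the free (upper) edge of the ticket of mount_a; moves with it. The ticket is a steel holder with a blank white card, 60 mm wide (y), 50 mm from hinge to this edge, 2 mm thick; folded flat, its upper face is 54 mm above the table.
- mount_b: Another sample, made and sized exactly like mount_a; origin and axes alike.
- pad_b (a joint): How far the spring pad of mount_b is pressed straight down, m: 0 at rest, 0.018 on its stop; it springs back. Spring: see pad_a.
- pad_b_top (a point): Centre of the upper face of the pad of mount_b; moves with it.
- ticket_b (a joint): Hinge of the price ticket of mount_b, rad: 0 = leaning back (away from the robot) 50 degrees above level, 0.873 = pushed down flat on the block; starts at 0 to 0.15. Made like ticket_a.
- ticket_b_edge (a point): Middle of the free (upper) edge of the ticket of mount_b; moves with it.
- mount_c: Another sample, made and sized exactly like mount_a; origin and axes alike.
- pad_c (a joint): How far the spring pad of mount_c is pressed straight down, m: 0 at rest, 0.018 on its stop; it springs back. Spring: see pad_a.
- pad_c_top (a point): Centre of the upper face of the pad of mount_c; moves with it.
- ticket_c (a joint): Hinge of the price ticket of mount_c, rad: 0 = leaning back (away from the robot) 50 degrees above level, 0.873 = pushed down flat on the block; starts at 0 to 0.15. Made like ticket_a.
- ticket_c_edge (a point): Middle of the free (upper) edge of the ticket of mount_c; moves with it.
- insulator_green: Bystander: loose green glass line insulator, 72 mm across, 85 mm high. Origin: centre of its underside.
- insulator_white: Bystander: loose white ceramic line insulator, 64 mm across, 75 mm high. Origin: centre of its underside.
- jar: Bystander: loose amber glass jar with a steel cap, 68 mm across, 85 mm high. Origin: centre of its underside.
- spanner: Bystander: loose steel spanner lying flat, 190 mm long along its x. Origin: centre of its underside.

How it is judged:
By the outcome, as a careful person would: the job done as asked, in the order asked, and still so for the second after the job is handed in, with the robot touching nothing.
It also fails if it takes over 58 s, if anything falls off the work surface, if the arm or the gripper's body presses on something with over 40 N, if the wrist force passes 120 N, or if a joint passes its speed limit or range.

## Working session

There is one attempt and no reset: what is moved stays moved. The work goes in short steps, Python scripts to look and compute and a tool call to move; the robot and the scene stay as the last step left them, time stands still between calls to the robot, and variables do not carry over. Pictures are saved under pics/ and viewed, and the job is handed in when it is done.

Besides the shell and the picture viewer there is one more tool, called by a JSON object that holds its "name" and its "arguments", one argument or row to a line. carry_out: Moves the arm, as the interface text tells. Its arguments: {"type":"object","properties":{"targets":{"type":"array","items":{"type":"array","items":{"type":"array","items":{"type":"number"}}}},"newtons":{"type":"number"}},"required":["targets"]}

```bash
mkdir -p pics; ls
cat > h.py <<'E'
import numpy as np, cv2
from scipy.spatial.transform import Rotation as R
def cam(p):
    o=np.array(p["orientation"],float)
    if o.shape==(3,3): M=o
    elif o.size==4: M=None; print("quat",o)
    else: M=R.from_rotvec(o).as_matrix()
    return np.array(p["K"]),np.array(p["position"]),M
def px2w(p,c,r):
    K,t,M=cam(p)
    z=p["z_map"][int(round(r)),int(round(c))]
    v=np.array([(c-K[0,2])/K[0,0]*z,-(r-K[1,2])/K[1,1]*z,-z])
    return M@v+t
def ray_z(p,c,r,h):
    K,t,M=cam(p)
    d=M@np.array([(c-K[0,2])/K[0,0],-(r-K[1,2])/K[1,1],-1])
    return t+d*(h-t[2])/d[2]
E
python3 - <<'E'
from cell import readout, viewer
from h import *
print(readout.observe())
for n in("top","side"):
    p=viewer.snapshot(n); cv2.imwrite(f"pics/{n}0.png",p["img"])
    print(n,[ (k,p[k]) for k in p if k not in("img","z_map")])
    for t in ("pad_a_top","ticket_a_edge","mount_a"):
        for d in viewer.tip_of(p,t):
            c=d["centre"]; print(t,d, px2w(p,*c) if 0<=c[0]<639 and 0<=c[1]<399 else None)
E
```

```text
pics
{'clock': 0.0, 'q': array([-1.2011945 ,  0.33389614,  0.03987488,  1.46625565, -0.01339889,
        1.34329088, -0.05849572]), 'dq': array([-1.70391041e-03, -9.22939880e-06,  6.84935435e-04, -1.04377293e-03,
       -1.47448141e-03,  3.09842953e-04,  5.40325094e-04]), 'effort': array([ 2.73160304e-04, -6.56355929e+01,  1.33531183e+00, -4.03804564e+01,
       -5.98665420e-02,  4.48170374e-02,  1.30484732e-04]), 'ee_pos': array([0.29347677, 0.5793917 , 0.18277652]), 'tcp_rot': array([-7.29627043e-01, -3.05542158e+00,  2.45393700e-03]), 'wrist_force': array([-0.40146818,  0.32406718, -1.01429347]), 'ft_torque': array([-0.02070655,  0.01200731,  0.01218605]), 'finger_gap': 0.9995899300520728}
top [('K', array([[399.35294185,   0.        , 313.0108074 ],
       [  0.        , 399.35294185, 203.48472031],
       [  0.        ,   0.        ,   1.        ]])), ('position', array([ 0.42031594, -0.0181057 ,  1.16733654])), ('orientation', array([ 0.1626525 , -0.11969701, -1.58195078])), ('shot', 1)]
pad_a_top {'centre': [318.3, 205.8], 'score': 0.59} [ 0.61124214 -0.00418932  0.07870135]
t
[... 399 characters left out ...]
27.39889702],
       [  0.        , 463.75230622, 199.70467045],
       [  0.        ,   0.        ,   1.        ]])), ('position', array([ 0.20586713, -0.89220414,  0.69325641])), ('orientation', array([ 1.00225544, -0.21501221, -0.40979424])), ('shot', 2)]
pad_a_top {'centre': [325.0, 203.0], 'score': 0.61} [ 0.61394751 -0.00203454  0.07828662]
ticket_a_edge {'centre': [285.8, 204.3], 'score': 0.75} [0.52107706 0.02720766 0.08402307]
mount_a {'centre': [290.2, 195.3], 'score': 0.94} [0.58587224 0.17256847 0.01367989]
mount_a {'centre': [307.7, 229.7], 'score': 0.79} [ 0.56287697 -0.00623207  0.01553395]
mount_a {'centre': [342.3, 279.3], 'score': 0.77} [ 0.55760473 -0.20872741  0.01399312]
```

View pics/top0.png

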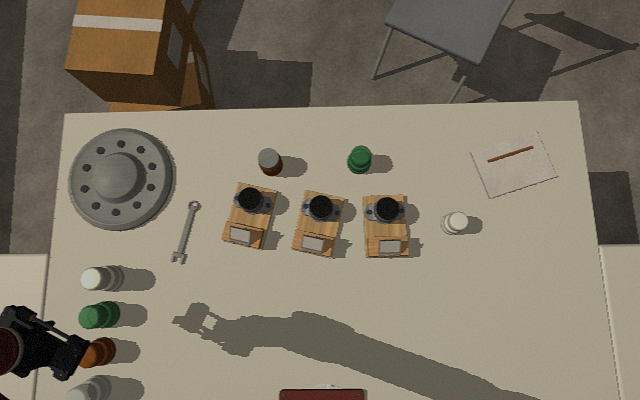

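View pics/side0.png

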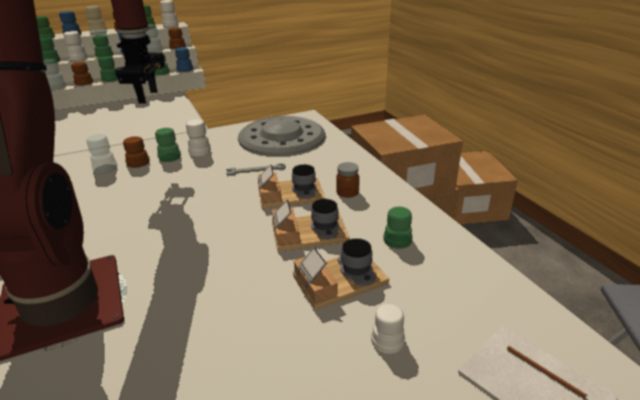

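Top view: left pad is near (249,198), middle near (320,207), right near (386,208), with the tickets on the robot side of each. I'll measure them from the depth map.

Run:
```python
from cell import readout, viewer
from h import *
p=viewer.snapshot("top")
K,t,M=cam(p)
r,c=np.mgrid[0:400,0:640]; z=p["z_map"]
P=np.stack([(c-K[0,2])/K[0,0]*z,-(r-K[1,2])/K[1,1]*z,-z],-1)@M.T+t
print("table z",np.median(P[150:260,330:350,2]), np.median(P[280:300,300:500,2]))
g=p["img"].max(2)
for n,(u,v) in dict(L=(249,198),M=(320,207),R=(386,208)).items():
    near=(abs(c-u)<40)&(abs(r-v)<65)&(z>0)
    pc=P[v,u]
    d=np.hypot(P[...,0]-pc[0],P[...,1]-pc[1])
    m=near&(d<.05)&(P[...,2]>.07)&(P[...,2]<.1)&(g<70)
    (x,y),rad=cv2.minEnclosingCircle(P[m][:,:2].astype(np.float32))
    print(n,"pad",P[m].mean(0),x,y,rad,m.sum(),np.percentile(P[m][:,2],[5,50,95]))
    b=near&(d<.16)&(P[...,2]>.008)&(P[...,2]<.12)
    rect=cv2.minAreaRect(P[b][:,:2].astype(np.float32)); print(" board",rect)
    # ticket
    k=near&(d<.16)&(P[...,0]<pc[0]-.05)&(P[...,2]>.058)
    q=P[k]; print(" ticket",len(q),q.mean(0),q[q[:,2]>np.percentile(q[:,2],85)].mean(0),q[:,2].max())
    k=near&(d<.16)&(P[...,0]<pc[0]-.05)&(P[...,2]>.044)
    print(" block",cv2.minAreaRect(P[k][:,:2].astype(np.float32)))
for tt in("pad_a_top","ticket_a_edge","insulator_green","insulator_white","jar","spanner"):
    for d in viewer.find_in(p,tt)[:4]:
        print(tt,d,px2w(p,*d["centre"]).round(3))
    if 'pad' in tt or 'tick' in tt: print([ (d["centre"],d["score"],px2w(p,*d["centre"]).round(3)) for d in viewer.tip_of(p,tt)])
cv2.imwrite("pics/zoom.png",cv2.resize(p["img"][140:270,210:420],None,fx=3.8,fy=3.8,interpolation=cv2.INTER_CUBIC))
```

```text
table z 0.00010899713296086411 -0.000811548991669464
L pad [0.6364326  0.18753923 0.07780065] 0.6371442675590515 0.18777644634246826 0.03291625529527664 408 [0.07411771 0.07794489 0.08087117]
 board ((0.6478828191757202, 0.1852535754442215), (0.12034714221954346, 0.283466637134552), 75.76192474365234)
 ticket 272 [0.53788152 0.21348653 0.0732866 ] [0.5511731  0.21141832 0.08641906] 0.09104876284298413
 block ((0.5385517477989197, 0.21260109543800354), (0.11007275432348251, 0.05566903203725815), 75.83629608154297)
M pad [ 0.6094961  -0.01123897  0.07817923] 0.6099735498428345 -0.010865746065974236 0.03283647820353508 413 [0.07484444 0.07816509 0.08193725]
 board ((0.617788553237915, -0.01756836473941803), (0.13408799469470978, 0.28627723455429077), 71.29029083251953)
 ticket 276 [0.51064441 0.01295021 0.07363272] [0.52329575 0.01112597 0.08684958] 0.09083744965193419
 block ((0.5116406679153442, 0.012716148048639297), (0.10937882214784622, 0.055713169276714325), 76.03846740722656)
R pad [ 0.60083434 -0.1945224   0.07849537] 0.6016556620597839 -0.19430756568908691 0.032674264162778854 
[... 663 characters left out ...]
9.2, 242.6], 'score': 0.81} [0.511 0.023 0.069]
ticket_a_edge {'centre': [320.8, 206.9], 'score': 0.7} [ 0.608 -0.011  0.078]
[([311.9, 235.2], 0.89, array([0.533, 0.016, 0.046]))]
insulator_green {'centre': [363.5, 157.8], 'score': 0.78} [ 0.745 -0.133  0.082]
insulator_green {'centre': [238.4, 237.3], 'score': 0.18} [0.529 0.219 0.067]
insulator_white {'centre': [453.8, 222.4], 'score': 0.61} [ 0.559 -0.374  0.073]
insulator_white {'centre': [309.9, 243.9], 'score': 0.22} [0.507 0.021 0.067]
jar {'centre': [270.7, 162.3], 'score': 0.64} [0.737 0.128 0.084]
jar {'centre': [238.3, 234.6], 'score': 0.16} [0.536 0.218 0.073]
spanner {'centre': [185.3, 234.7], 'score': 0.69} [0.544 0.388 0.01 ]
```

View pics/zoom.png

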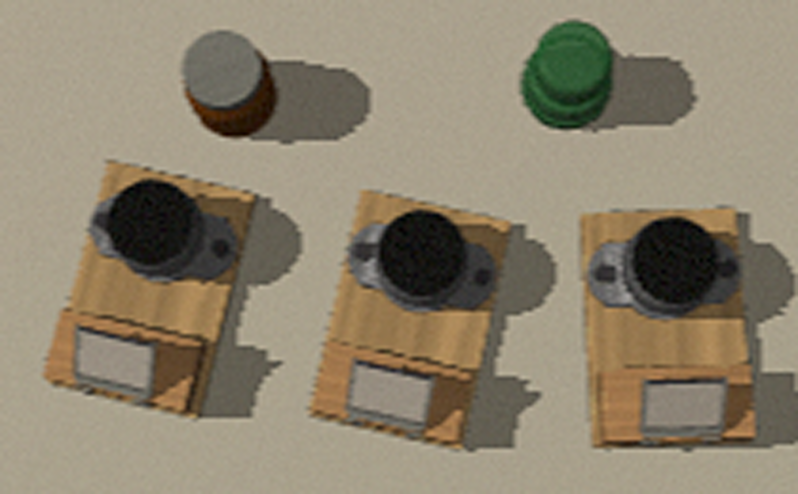

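Pads measured at L (0.637,0.188), M (0.610,-0.011) and R (0.601,-0.194), tops about 80 mm. Going to the left pad with the fingers shut.

{"name": "carry_out", "arguments": {
  "targets": [
    [[0.027,-0.031,0,0,0,0,-1],[0.054,-0.062,0,0,0,0,-1],[0.081,-0.093,0,0,0,0,-1],[0.108,-0.124,0,0,0,0,-1],[0.135,-0.155,0,0,0,0,-1],[0.162,-0.186,0,0,0,0,-1],[0.189,-0.217,0,0,0,0,-1],[0.216,-0.248,0,0,0,0,-1]]
  ],
  "newtons": 20
}}

```text
clock: 1.52
ee_pos: [0.5107, 0.3302, 0.184]
tcp_rot: [0.729, 3.055, 0.001]
wrist_force: [-0.5, 0.2, -0.6]
finger_gap: 0.479
```

{"name": "carry_out", "arguments": {
  "targets": [
    [[0.027,-0.031,0,0,0,0,-1],[0.054,-0.062,0,0,0,0,-1],[0.081,-0.093,0,0,0,0,-1],[0.108,-0.124,0,0,0,0,-1],[0.128,-0.143,0,0,0,0,-1],[0.128,-0.143,-0.02,0,0,0,-1],[0.128,-0.143,-0.04,0,0,0,-1],[0.128,-0.143,-0.06,0,0,0,-1]]
  ]
}}

```text
clock: 2.18
ee_pos: [0.6383, 0.1881, 0.123]
tcp_rot: [0.732, 3.055, 0.0]
wrist_force: [-0.7, 0.5, 0.1]
finger_gap: 0.007
```

Run:
```python
from cell import readout, viewer
from h import *
for n in("top","side"):
    p=viewer.snapshot(n); cv2.imwrite(f"pics/{n}1.png",p["img"][140:270,210:420] if n=="top" else p["img"][100:300,200:450])
    o=readout.observe(); print(o["ee_pos"].round(4),o["wrist_force"].round(2),o["clock"])
a=cv2.imread("pics/top1.png");b=cv2.imread("pics/side1.png")
a=cv2.resize(a,(400,248));b=cv2.resize(b,(400,320));cv2.imwrite("pics/c1.png",np.vstack([a,b]))
```

```text
[0.6357 0.1879 0.1182] [-1.27 -0.09 -3.79] 2.2333
[0.6355 0.1882 0.1201] [-0.97 -0.23  0.29] 2.2833
```

View pics/c1.png

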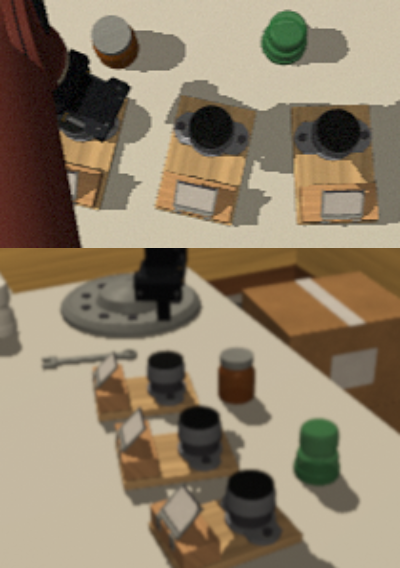

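Side view: the shut fingers hang straight above the left pad (crop 165,310). Pressing it, first shallow, then about a centimetre.

{"name": "carry_out", "arguments": {
  "targets": [
    [[0,0,-0.012,0,0,0,-1],[0,0,-0.024,0,0,0,-1],[0,0,-0.034,0,0,0,-1],[0,0,-0.04,0,0,0,-1],[0,0,-0.044,0,0,0,-1],[0,0,-0.044,0,0,0,-1],[0,0,-0.044,0,0,0,-1],[0,0,-0.044,0,0,0,-1]]
  ]
}}

```text
clock: 2.95
ee_pos: [0.6381, 0.189, 0.0802]
tcp_rot: [0.73, 3.055, 0.001]
wrist_force: [0.1, -0.3, -0.6]
finger_gap: 0.002
```

{"name": "carry_out", "arguments": {
  "targets": [
    [[0,0,-0.002,0,0,0,-1],[0,0,-0.003,0,0,0,-1],[0,0,-0.003,0,0,0,-1],[0,0,-0.003,0,0,0,-1]]
  ]
}}

```text
clock: 3.28
ee_pos: [0.6377, 0.1888, 0.0767]
tcp_rot: [-0.73, -3.056, -0.0]
wrist_force: [0.4, -0.3, -0.1]
finger_gap: 0.004
```

{"name": "carry_out", "arguments": {
  "targets": [
    [[0,0,-0.002,0,0,0,-1],[0,0,-0.003,0,0,0,-1],[0,0,-0.003,0,0,0,-1],[0,0,-0.003,0,0,0,-1]]
  ]
}}

```text
clock: 3.62
ee_pos: [0.6376, 0.1888, 0.0735]
tcp_rot: [-0.73, -3.055, 0.0]
wrist_force: [0.6, -0.1, 0.6]
finger_gap: 0.004
```

Run:
```python
from cell import readout, viewer
from h import *
p=viewer.snapshot("side"); cv2.imwrite("pics/s2.png",cv2.resize(p["img"][140:230,230:370],None,fx=5,fy=5,interpolation=cv2.INTER_CUBIC))
o=readout.observe(); print(o["ee_pos"].round(4),o["wrist_force"].round(2),o["clock"])
```

```text
[0.6376 0.1888 0.0736] [-0.25  0.03  0.85] 3.6667
```

View pics/s2.png

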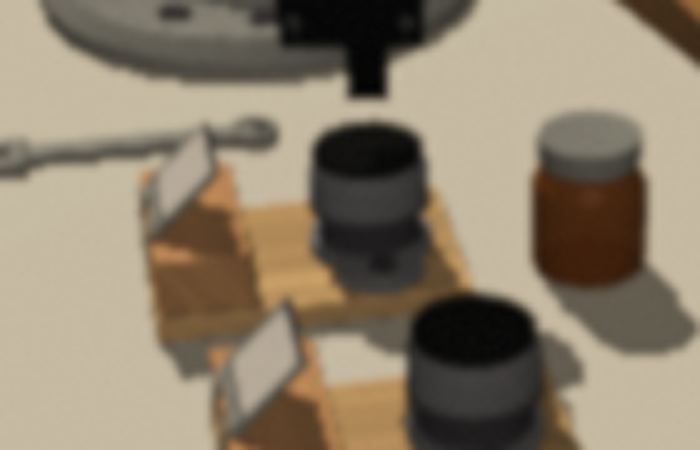

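Run:
```python
from cell import readout, viewer
from h import *
p=viewer.snapshot("side")
K,t,M=cam(p)
for w in [(0.6376,.1888,.0736),(.637,.188,.08)]:
    v=M.T@(np.array(w)-t); print(w,K[0,0]*v[0]/-v[2]+K[0,2],-K[1,1]*v[1]/-v[2]+K[1,2])
for c,r in[(303.5,157),(303.5,158.5),(303.5,150),(304,170),(304,174),(304,166),(270,225)]:
    print(c,r,px2w(p,c,r).round(4),p["img"][int(round(r)),int(round(c))])
p=viewer.snapshot("top");cv2.imwrite("pics/t2.png",p["img"])
```

```text
(0.6376, 0.1888, 0.0736) 303.9791541181282 170.3455836022614
(0.637, 0.188, 0.08) 303.8078261146346 168.50796557551902
303.5 157 [0.6359 0.1839 0.1182] [6 5 5]
303.5 158.5 [0.6327 0.1762 0.1178] [20 22 25]
303.5 150 [0.6356 0.1809 0.141 ] [7 7 6]
304 170 [0.6333 0.1778 0.081 ] [12 15 14]
304 174 [0.626  0.1608 0.0783] [13 14 15]
304 166 [0.6451 0.2059 0.0777] [16 19 20]
270 225 [4.907e-01 7.680e-02 4.000e-04] [161 185 196]
```

View pics/t2.png

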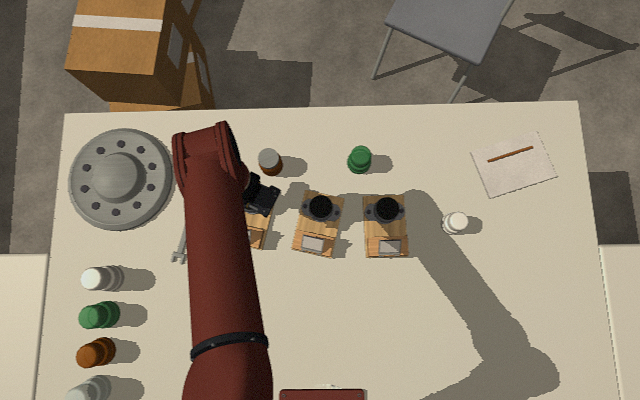

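Run:
```python
from cell import readout, viewer
from h import *
p=viewer.snapshot("side")
for r in range(140,172): print(r,px2w(p,303,r).round(3),p["img"][r,303])
o=cv2.imread("pics/side0.png"); a=cv2.resize(o[20:120,90:220],None,fx=3,fy=3,interpolation=cv2.INTER_CUBIC)
b=cv2.resize(p["img"][90:190,240:370],None,fx=3,fy=3,interpolation=cv2.INTER_CUBIC)
cv2.imwrite("pics/cmp.png",np.hstack([a,b]))
```

```text
140 [0.604 0.102 0.21 ] [7 7 7]
141 [0.604 0.102 0.207] [7 6 7]
142 [0.606 0.108 0.201] [7 6 7]
143 [0.606 0.107 0.199] [7 6 7]
144 [0.605 0.105 0.197] [7 8 8]
145 [0.607 0.111 0.191] [7 8 7]
146 [0.607 0.112 0.188] [6 7 6]
147 [0.605 0.107 0.188] [7 7 8]
148 [0.604 0.106 0.186] [6 7 7]
149 [0.633 0.178 0.146] [9 8 7]
150 [0.632 0.175 0.144] [6 6 6]
151 [0.634 0.18  0.139] [8 7 6]
152 [0.634 0.181 0.135] [6 5 6]
153 [0.633 0.179 0.134] [5 6 6]
154 [0.632 0.178 0.131] [8 7 7]
155 [0.634 0.182 0.126] [6 6 6]
156 [0.633 0.179 0.124] [5 5 7]
157 [0.635 0.185 0.118] [6 5 5]
158 [0.633 0.181 0.117] [19 22 24]
159 [0.634 0.184 0.113] [72 84 91]
160 [0.713 0.382 0.002] [131 152 163]
161 [ 0.714  0.386 -0.004] [158 181 193]
162 [0.708 0.372 0.   ] [160 184 195]
163 [0.706 0.365 0.   ] [141 162 174]
164 [0.646 0.215 0.08 ] [ 92 107 115]
165 [0.644 0.211 0.079] [39 47 51]
166 [0.643 0.207 0.078] [18 21 21]
167 [0.639 0.198 0.08 ] [14 17 18]
168 [0.638 0.195 0.078] [16 18 19]
169 [0.635 0.189 0.078] [15 17 17]
170 [0.633 0.185 0.077] [14 16 17]
171 [0.63  0.178 0.079] [14 16 16]
```

View pics/cmp.png

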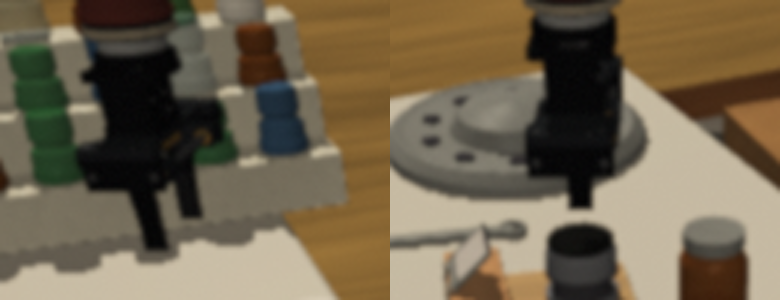

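Run:
```python
from cell import readout, viewer
from h import *
p=viewer.snapshot("side")
K,t,M=cam(p)
for w in [(.294,.58,.184),(.294,.58,.225),(0.638,.189,.0736),(.638,.189,.114)]:
    v=M.T@(np.array(w)-t); print(w,K[0,0]*v[0]/-v[2]+K[0,2],-K[1,1]*v[1]/-v[2]+K[1,2])
p=viewer.snapshot("top")
K,t,M=cam(p)
r,c=np.mgrid[0:400,0:640]; z=p["z_map"]
P=np.stack([(c-K[0,2])/K[0,0]*z,-(r-K[1,2])/K[1,1]*z,-z],-1)@M.T+t
m=(c>245)&(c<285)&(r>165)&(r<225)&(p["img"].max(2)<45)
print(np.percentile(P[m],[0,5,50,95,100],axis=0).round(3)) 
print(readout.observe()["q"])
```

```text
(0.294, 0.58, 0.184) 150.96545147347945 108.90911792356053
(0.294, 0.58, 0.225) 148.1197055720775 96.07855352559754
(0.638, 0.189, 0.0736) 304.08167804369765 170.2859592343467
(0.638, 0.189, 0.114) 303.5334585412945 157.48325419152656
[[ 0.42  -0.018  0.013]
 [ 0.578  0.1    0.207]
 [ 0.613  0.134  0.226]
 [ 0.647  0.157  0.285]
 [ 0.735  0.198  1.167]]
[-0.57491432  0.44506756  0.29192963  1.56636461 -0.13611464  1.15015047
  0.84774852]
```

The pictures disagree with the state. Both the fingertip and gripper body sit about 40 mm higher than the reported TCP (tip seen at z ≈ 0.114, reported 0.0736), and the start picture shows the same offset. There is no contact yet. I'll go by the camera and the force, and descend gently.

{"name": "carry_out", "arguments": {
  "targets": [
    [[0,0,-0.01,0,0,0,-1],[0,0,-0.018,0,0,0,-1],[0,0,-0.024,0,0,0,-1],[0,0,-0.028,0,0,0,-1],[0,0,-0.028,0,0,0,-1],[0,0,-0.028,0,0,0,-1]]
  ]
}}

```text
clock: 4.42
ee_pos: [0.6375, 0.1888, 0.0452]
tcp_rot: [-0.73, -3.055, 0.001]
wrist_force: [0.7, -1.0, 0.4]
finger_gap: 0.005
```

Run:
```python
from cell import readout, viewer
from h import *
p=viewer.snapshot("side"); cv2.imwrite("pics/s3.png",cv2.resize(p["img"][120:230,230:370],None,fx=5,fy=5,interpolation=cv2.INTER_CUBIC))
for i in range(4):
    o=readout.observe(); print(o["ee_pos"].round(4),o["wrist_force"].round(2),o["clock"])
```

```text
[0.6378 0.1888 0.0457] [-0.04  0.06  0.1 ] 4.4667
[0.6378 0.1888 0.0457] [-0.04  0.06  0.1 ] 4.4667
[0.6378 0.1888 0.0457] [-0.04  0.06  0.1 ] 4.4667
[0.6378 0.1888 0.0457] [-0.04  0.06  0.1 ] 4.4667
```

View pics/s3.png

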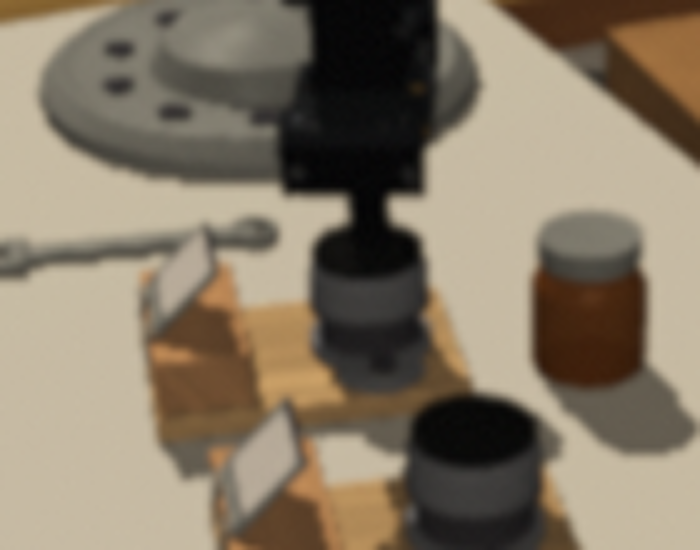

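The fingers are now just above or at the pad centre (crop 370,245) with no force. Pressing in small steps.

{"name": "carry_out", "arguments": {
  "targets": [
    [[0,0,-0.003,0,0,0,-1],[0,0,-0.006,0,0,0,-1],[0,0,-0.006,0,0,0,-1],[0,0,-0.006,0,0,0,-1]]
  ]
}}

```text
clock: 4.8
ee_pos: [0.6381, 0.1889, 0.04]
tcp_rot: [0.73, 3.055, 0.001]
wrist_force: [0.9, 0.4, 3.3]
finger_gap: 0.003
```

{"name": "carry_out", "arguments": {
  "targets": [
    [[0,0,-0.003,0,0,0,-1],[0,0,-0.003,0,0,0,-1],[0,0,-0.003,0,0,0,-1]]
  ]
}}

```text
clock: 5.05
ee_pos: [0.6381, 0.189, 0.0369]
tcp_rot: [0.729, 3.055, 0.001]
wrist_force: [0.9, 1.8, 3.8]
finger_gap: 0.007
```

```bash
cat > m.py <<'E'
from cell import readout, viewer
from h import *
F=[];Z=[]
for i in range(5):
    viewer.snapshot("side"); o=readout.observe(); F.append(o["wrist_force"]); Z.append(o["ee_pos"])
print("z",np.mean(Z,0).round(4),"F",np.mean(F,0).round(2),np.std(F,0).round(2),o["clock"])
E
python3 m.py
```

```text
z [0.638  0.1889 0.0369] F [1.88 0.12 3.05] [0.63 0.54 0.7 ] 5.3
```

{"name": "carry_out", "arguments": {
  "targets": [
    [[0,0,-0.002,0,0,0,-1],[0,0,-0.004,0,0,0,-1],[0,0,-0.004,0,0,0,-1],[0,0,-0.004,0,0,0,-1]]
  ]
}}

```text
clock: 5.63
ee_pos: [0.638, 0.1889, 0.0328]
tcp_rot: [0.73, 3.055, 0.0]
wrist_force: [2.9, 0.8, 4.2]
finger_gap: 0.008
```

```bash
python3 m.py
```

```text
z [0.638  0.1889 0.0328] F [2.94 0.95 4.92] [0.51 0.24 0.43] 5.8833
```

{"name": "carry_out", "arguments": {
  "targets": [
    [[0,0,-0.002,0,0,0,-1],[0,0,-0.004,0,0,0,-1],[0,0,-0.004,0,0,0,-1],[0,0,-0.004,0,0,0,-1]]
  ]
}}

```text
clock: 6.22
ee_pos: [0.638, 0.189, 0.0289]
tcp_rot: [0.73, 3.055, 0.001]
wrist_force: [2.9, 0.6, 6.9]
finger_gap: 0.002
```

```bash
python3 m.py
python3 - <<'E'
from cell import viewer
from h import *
p=viewer.snapshot("side"); cv2.imwrite("pics/s4.png",cv2.resize(p["img"][120:230,230:370],None,fx=5,fy=5,interpolation=cv2.INTER_CUBIC))
E
```

```text
z [0.638  0.1889 0.029 ] F [2.54 0.87 6.27] [0.67 0.4  0.54] 6.4667
```

View pics/s4.png

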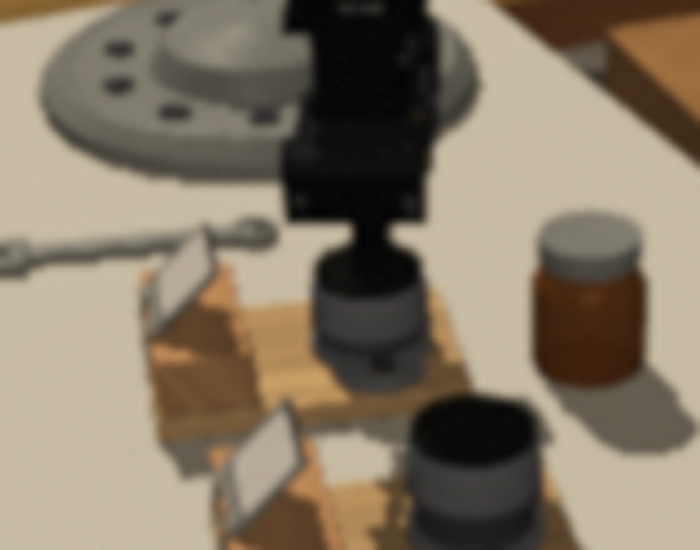

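Pad L was pressed about 10–11 mm (its top edge moved from row 228 to 245 in the crop), with a stiffness of about 0.41 N/mm. Contact came at a reported z of about 0.0395. Next is the middle pad.

{"name": "carry_out", "arguments": {
  "targets": [
    [[0,0,0.012,0,0,0,-1],[0,0,0.035,0,0,0,-1],[0,0,0.055,0,0,0,-1],[-0.003,-0.03,0.055,0,0,0,-1],[-0.01,-0.07,0.055,0,0,0,-1],[-0.016,-0.11,0.055,0,0,0,-1],[-0.022,-0.15,0.055,0,0,0,-1],[-0.028,-0.19,0.055,0,0,0,-1]]
  ]
}}

```text
clock: 7.18
ee_pos: [0.6076, -0.0029, 0.0834]
tcp_rot: [-0.729, -3.053, 0.001]
wrist_force: [0.3, -0.8, -0.4]
finger_gap: 0.004
```

{"name": "carry_out", "arguments": {
  "targets": [
    [[0,-0.01,0,0,0,0,-1],[0,-0.01,-0.015,0,0,0,-1],[0,-0.01,-0.03,0,0,0,-1],[0,-0.01,-0.038,0,0,0,-1],[0,-0.01,-0.038,0,0,0,-1],[0,-0.01,-0.038,0,0,0,-1]]
  ]
}}

```text
clock: 7.68
ee_pos: [0.6089, -0.0108, 0.0453]
tcp_rot: [-0.729, -3.054, 0.001]
wrist_force: [0.7, 0.2, -0.6]
finger_gap: 0.003
```

```bash
python3 m.py
python3 - <<'E'
from cell import viewer
from h import *
p=viewer.snapshot("side"); cv2.imwrite("pics/s5.png",cv2.resize(p["img"][120:250,230:390],None,fx=4,fy=4,interpolation=cv2.INTER_CUBIC))
E
```

```text
z [ 0.61   -0.0109  0.0463] F [-0.16  0.01 -0.17] [0.26 0.4  0.41] 7.9333
```

View pics/s5.png

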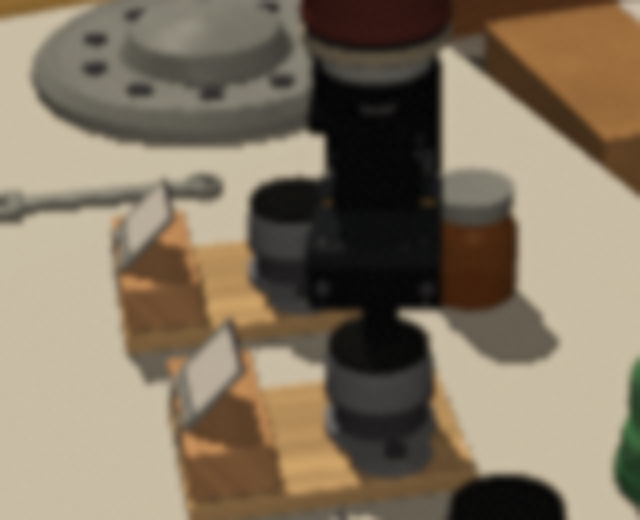

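The fingers are centred above the middle pad (crop 380,335), and the left mount sits as before. Pressing.

{"name": "carry_out", "arguments": {
  "targets": [
    [[0,0,-0.004,0,0,0,-1],[0,0,-0.007,0,0,0,-1],[0,0,-0.0095,0,0,0,-1],[0,0,-0.0095,0,0,0,-1],[0,0,-0.0095,0,0,0,-1]]
  ]
}}

```text
clock: 8.4
ee_pos: [0.6103, -0.0111, 0.0365]
tcp_rot: [0.729, 3.055, 0.001]
wrist_force: [0.1, 1.2, 6.0]
finger_gap: 0.009
```

```bash
python3 m.py
```

```text
z [ 0.6103 -0.0111  0.0367] F [0.1  0.67 5.66] [0.46 0.57 0.34] 8.65
```

{"name": "carry_out", "arguments": {
  "targets": [
    [[0,0,-0.003,0,0,0,-1],[0,0,-0.006,0,0,0,-1],[0,0,-0.008,0,0,0,-1],[0,0,-0.008,0,0,0,-1],[0,0,-0.008,0,0,0,-1]]
  ]
}}

```text
clock: 9.07
ee_pos: [0.6103, -0.0111, 0.0291]
tcp_rot: [0.729, 3.055, 0.001]
wrist_force: [-1.4, 0.2, 10.9]
finger_gap: 0.002
```

```bash
python3 m.py
```

```text
z [ 0.6103 -0.0111  0.0292] F [-1.59  0.21 10.12] [0.53 0.16 0.45] 9.3167
```

Middle pad: 10.1 N at about 10.4 mm, so stiffer than the left. Next the right pad.

{"name": "carry_out", "arguments": {
  "targets": [
    [[0,0,0.012,0,0,0,-1],[0,0,0.035,0,0,0,-1],[0,0,0.055,0,0,0,-1],[-0.002,-0.03,0.055,0,0,0,-1],[-0.004,-0.07,0.055,0,0,0,-1],[-0.006,-0.11,0.055,0,0,0,-1],[-0.008,-0.15,0.055,0,0,0,-1],[-0.009,-0.183,0.055,0,0,0,-1]]
  ]
}}

```text
clock: 9.98
ee_pos: [0.5993, -0.1974, 0.0835]
tcp_rot: [-0.732, -3.054, 0.001]
wrist_force: [0.9, -0.1, 0.4]
finger_gap: 0.002
```

{"name": "carry_out", "arguments": {
  "targets": [
    [[0,0,0,0,0,0,-1],[0,0,-0.015,0,0,0,-1],[0,0,-0.03,0,0,0,-1],[0,0,-0.038,0,0,0,-1],[0,0,-0.038,0,0,0,-1],[0,0,-0.038,0,0,0,-1]]
  ]
}}

```text
clock: 10.48
ee_pos: [0.6003, -0.1938, 0.045]
tcp_rot: [-0.729, -3.054, 0.0]
wrist_force: [0.1, 0.4, 0.5]
finger_gap: 0.006
```

```bash
python3 m.py
python3 - <<'E'
from cell import viewer
from h import *
p=viewer.snapshot("side"); cv2.imwrite("pics/s6.png",cv2.resize(p["img"][130:320,230:420],None,fx=3,fy=3,interpolation=cv2.INTER_CUBIC))
E
```

```text
z [ 0.6011 -0.1941  0.046 ] F [ 0.36 -0.09  0.43] [0.44 0.65 0.64] 10.7333
```

View pics/s6.png

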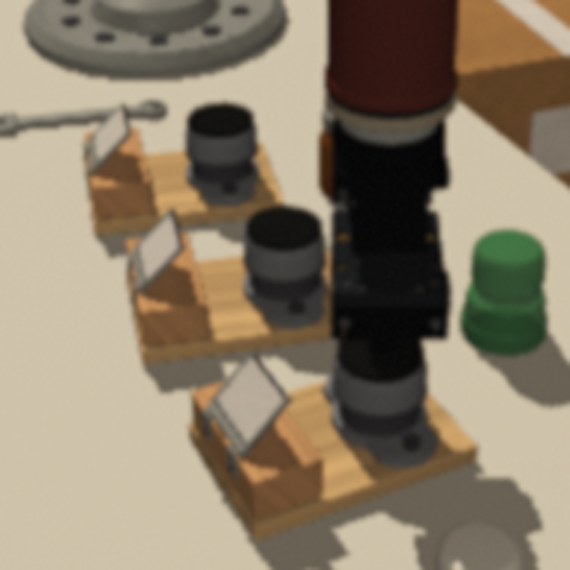

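The fingers are above the right pad (crop 380,345), and the other two mounts have not moved.

{"name": "carry_out", "arguments": {
  "targets": [
    [[0,0,-0.004,0,0,0,-1],[0,0,-0.007,0,0,0,-1],[0,0,-0.0095,0,0,0,-1],[0,0,-0.0095,0,0,0,-1],[0,0,-0.0095,0,0,0,-1]]
  ]
}}

```text
clock: 11.2
ee_pos: [0.6014, -0.1943, 0.0364]
tcp_rot: [0.729, 3.054, 0.0]
wrist_force: [-1.6, 0.6, 8.8]
finger_gap: 0.007
```

```bash
python3 m.py
```

```text
z [ 0.6014 -0.1943  0.0365] F [-0.56  0.44  7.99] [0.25 0.27 0.36] 11.45
```

{"name": "carry_out", "arguments": {
  "targets": [
    [[0,0,-0.003,0,0,0,-1],[0,0,-0.006,0,0,0,-1],[0,0,-0.008,0,0,0,-1],[0,0,-0.008,0,0,0,-1],[0,0,-0.008,0,0,0,-1]]
  ]
}}

```text
clock: 11.87
ee_pos: [0.6015, -0.1943, 0.0294]
tcp_rot: [0.729, 3.054, 0.001]
wrist_force: [-4.6, 1.9, 17.4]
finger_gap: 0.007
```

```bash
python3 m.py
```

```text
z [ 0.6015 -0.1943  0.0294] F [-4.48  1.47 16.86] [0.46 0.38 0.44] 12.1167
```

Forces at about 10 mm were L 6.3 N, M 10.1 N and R 16.9 N, giving roughly 0.41, 0.78 and 1.4 N/mm. The left is the softest. Lifting and moving to the left mount's ticket.

{"name": "carry_out", "arguments": {
  "targets": [
    [[0,0,0.012,0,0,0,-1],[0,0,0.04,0,0,0,-1],[0,0,0.07,0,0,0,-1],[-0.005,0.03,0.07,0,0,0,-1],[-0.01,0.07,0.07,0,0,0,-1],[-0.016,0.11,0.07,0,0,0,-1],[-0.022,0.15,0.07,0,0,0,-1],[-0.028,0.19,0.07,0,0,0,-1]]
  ]
}}

```text
clock: 12.78
ee_pos: [0.5719, -0.0025, 0.0974]
tcp_rot: [-0.73, -3.055, 0.0]
wrist_force: [1.2, -0.7, 0.5]
finger_gap: 0.006
```

{"name": "carry_out", "arguments": {
  "targets": [
    [[-0.006,0.04,0,0,0,0,-1],[-0.012,0.08,0,0,0,0,-1],[-0.018,0.12,0,0,0,0,-1],[-0.024,0.16,0,0,0,0,-1],[-0.029,0.195,0,0,0,0,-1],[-0.032,0.217,0,0,0,0,-1],[-0.032,0.217,0,0,0,0,-1],[-0.032,0.217,0,0,0,0,-1]]
  ]
}}

```text
clock: 13.45
ee_pos: [0.5399, 0.2143, 0.0971]
tcp_rot: [-0.725, -3.056, 0.001]
wrist_force: [0.3, -0.5, 0.5]
finger_gap: 0.004
```

```bash
python3 m.py
python3 - <<'E'
from cell import viewer
from h import *
p=viewer.snapshot("side"); cv2.imwrite("pics/s7.png",cv2.resize(p["img"][110:230,220:360],None,fx=5,fy=5,interpolation=cv2.INTER_CUBIC))
cv2.imwrite("pics/t7.png",viewer.snapshot("top")["img"])
E
```

```text
z [0.5409 0.2115 0.0974] F [ 0.28 -0.08  0.67] [0.21 0.58 0.3 ] 13.7
```

View pics/s7.png

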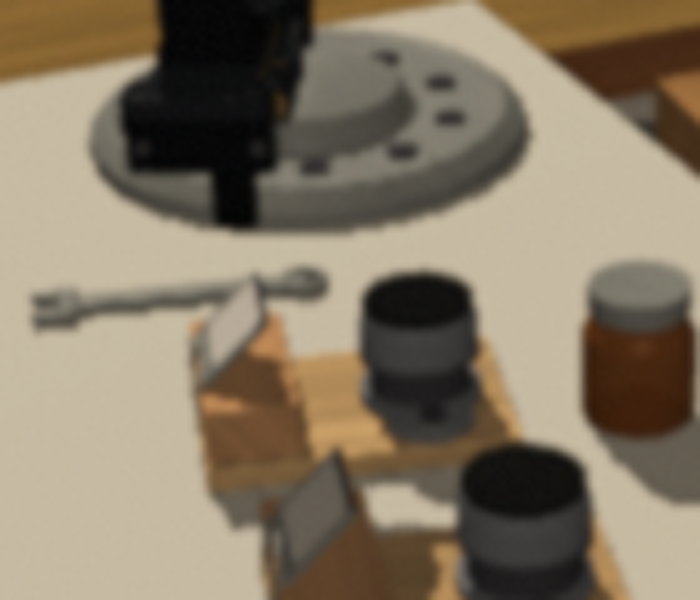

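View pics/t7.png

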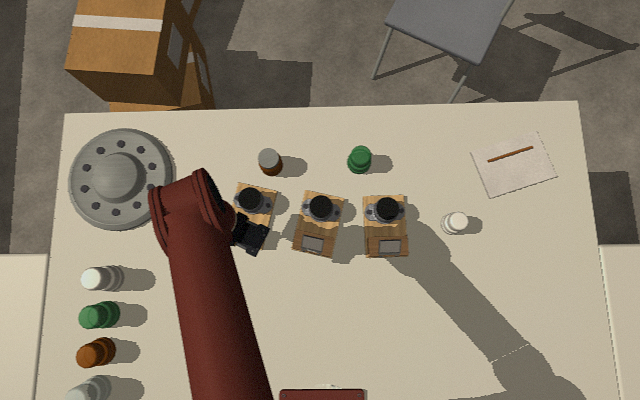

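The fingertip (crop 235,222) hangs over the left ticket (crop 235,320). Lowering onto it.

{"name": "carry_out", "arguments": {
  "targets": [
    [[0,0,-0.015,0,0,0,-1],[0,0,-0.032,0,0,0,-1],[0,0,-0.044,0,0,0,-1],[0,0,-0.054,0,0,0,-1],[0,0,-0.062,0,0,0,-1],[0,0,-0.07,0,0,0,-1],[0,0,-0.075,0,0,0,-1],[0,0,-0.075,0,0,0,-1]]
  ]
}}

```text
clock: 14.47
ee_pos: [0.5402, 0.2126, 0.0217]
tcp_rot: [-0.73, -3.055, 0.001]
wrist_force: [-0.4, -0.6, 0.2]
finger_gap: 0.001
```

{"name": "carry_out", "arguments": {
  "targets": [
    [[0,0,-0.002,0,0,0,-1],[0,0,-0.004,0,0,0,-1],[0,0,-0.006,0,0,0,-1],[0,0,-0.006,0,0,0,-1]]
  ]
}}

```text
clock: 14.8
ee_pos: [0.5408, 0.2129, 0.0166]
tcp_rot: [0.73, 3.055, 0.0]
wrist_force: [0.4, -0.8, 0.8]
finger_gap: 0.004
```

```bash
python3 m.py
python3 - <<'E'
from cell import viewer
from h import *
p=viewer.snapshot("side"); cv2.imwrite("pics/s8.png",cv2.resize(p["img"][110:230,220:360],None,fx=5,fy=5,interpolation=cv2.INTER_CUBIC))
E
```

```text
z [0.5406 0.2129 0.0167] F [-0.17  0.24  0.31] [0.3  0.25 0.41] 15.05
```

View pics/s8.png

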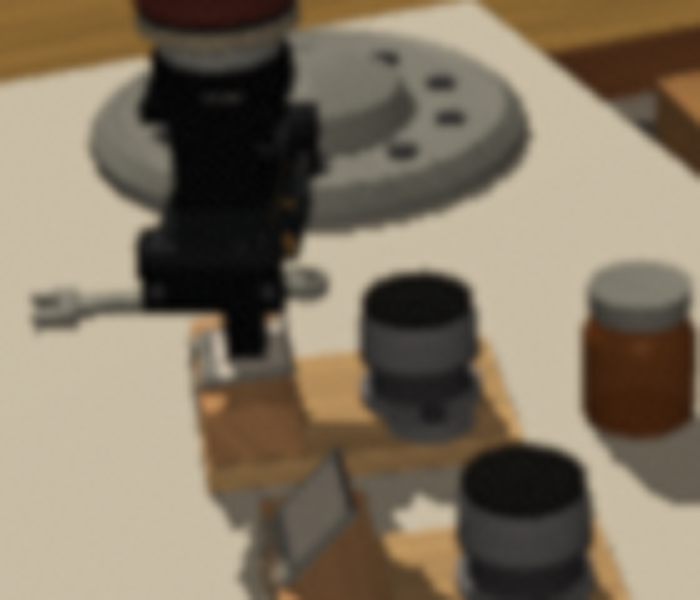

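The ticket is nearly flat (crop 245,365). Pressing the rest until the force shows the stop.

{"name": "carry_out", "arguments": {
  "targets": [
    [[0,0,-0.001,0,0,0,-1],[0,0,-0.002,0,0,0,-1],[0,0,-0.002,0,0,0,-1]]
  ]
}}

```text
clock: 15.35
ee_pos: [0.5407, 0.2129, 0.015]
tcp_rot: [0.73, 3.056, 0.0]
wrist_force: [-2.1, -0.3, 4.7]
finger_gap: 0.007
```

{"name": "carry_out", "arguments": {
  "targets": [
    [[0,0,-0.001,0,0,0,-1],[0,0,-0.001,0,0,0,-1],[0,0,-0.001,0,0,0,-1]]
  ]
}}

```text
clock: 15.6
ee_pos: [0.5408, 0.213, 0.0149]
tcp_rot: [0.73, 3.056, 0.001]
wrist_force: [-4.9, -1.1, 13.7]
finger_gap: 0.005
```

{"name": "carry_out", "arguments": {
  "targets": [
    [[0,0,-0.001,0,0,0,-1],[0,0,-0.001,0,0,0,-1],[0,0,-0.001,0,0,0,-1]]
  ]
}}

```text
clock: 15.85
ee_pos: [0.5408, 0.213, 0.0147]
tcp_rot: [-0.73, -3.056, -0.001]
wrist_force: [-8.0, -3.6, 22.3]
finger_gap: 0.001
```

It's firmly on the stop: 22 N with no further travel. Retreating straight up, then clear of the row for checking.

{"name": "carry_out", "arguments": {
  "targets": [
    [[0,0,0.002,0,0,0,-1],[0,0,0.004,0,0,0,-1],[0,0,0.02,0,0,0,-1],[0,0,0.05,0,0,0,-1],[0,0,0.09,0,0,0,-1],[0,0,0.12,0,0,0,-1],[-0.02,0.03,0.13,0,0,0,-1],[-0.04,0.06,0.13,0,0,0,-1]]
  ]
}}

```text
clock: 16.52
ee_pos: [0.5033, 0.2725, 0.1464]
tcp_rot: [0.737, 3.049, 0.006]
wrist_force: [0.7, 1.1, -0.7]
finger_gap: 0.004
```

{"name": "carry_out", "arguments": {
  "targets": [
    [[-0.02,0.03,0,0,0,0,-1],[-0.04,0.06,0,0,0,0,-1],[-0.06,0.09,0,0,0,0,-1],[-0.08,0.12,0,0,0,0,-1],[-0.1,0.15,0,0,0,0,-1],[-0.11,0.18,0,0,0,0,-1],[-0.11,0.2,0,0,0,0,-1],[-0.11,0.2,0,0,0,0,-1]]
  ]
}}

```text
clock: 17.18
ee_pos: [0.3877, 0.4776, 0.1419]
tcp_rot: [-0.72, -3.056, -0.002]
wrist_force: [-1.1, -0.7, 0.2]
finger_gap: 0.004
```

Run:
```python
from cell import readout, viewer
from h import *
s=viewer.snapshot("side")
p=viewer.snapshot("top")
K,t,M=cam(p)
r,c=np.mgrid[0:400,0:640]; z=p["z_map"]
P=np.stack([(c-K[0,2])/K[0,0]*z,-(r-K[1,2])/K[1,1]*z,-z],-1)@M.T+t
g=p["img"].max(2)
for n,(u,v) in dict(L=(249,198),M=(320,207),R=(386,208)).items():
    near=(abs(c-u)<40)&(abs(r-v)<65)&(z>0)
    pc=P[v,u]; d=np.hypot(P[...,0]-pc[0],P[...,1]-pc[1])
    m=near&(d<.05)&(P[...,2]>.07)&(P[...,2]<.1)&(g<70)
    (x,y),rad=cv2.minEnclosingCircle(P[m][:,:2].astype(np.float32))
    k=near&(d<.16)&(P[...,0]<pc[0]-.05)&(P[...,2]>.044)
    print(n,"pad",x,y,rad,P[m][:,2].mean()," block",cv2.minAreaRect(P[k][:,:2].astype(np.float32)),"z",np.percentile(P[k][:,2],[50,90,99]))
print(readout.observe()["ee_pos"],readout.observe()["wrist_force"],readout.observe()["clock"])
a=cv2.resize(p["img"][140:270,210:420],(800,495)); cv2.imwrite("pics/t9.png",a)
cv2.imwrite("pics/s9.png",cv2.resize(s["img"][100:360,180:480],None,fx=2.3,fy=2.3,interpolation=cv2.INTER_CUBIC))
```

```text
L pad 0.6364753246307373 0.18824705481529236 0.032882753759622574 0.07779919145290633  block ((0.5392751693725586, 0.21266919374465942), (0.11059291660785675, 0.057101424783468246), 75.89300537109375) z [0.05083071 0.0548194  0.05680579]
M pad 0.6098579168319702 -0.010239693336188793 0.03271976485848427 0.078000589999703  block ((0.5116170644760132, 0.012924902141094208), (0.10985041409730911, 0.055440422147512436), 76.54911804199219) z [0.05075161 0.08120806 0.08870624]
R pad 0.6012927293777466 -0.1948549747467041 0.031884025782346725 0.07844701275734728  block ((0.5003189444541931, -0.1966409832239151), (0.05519866198301315, 0.11043296009302139), 2.5422613620758057) z [0.05111057 0.08088607 0.08818075]
[0.3903955  0.47287967 0.14192585] [ 0.02773074 -0.14087421 -0.39069006] 17.2833
```

View pics/t9.png

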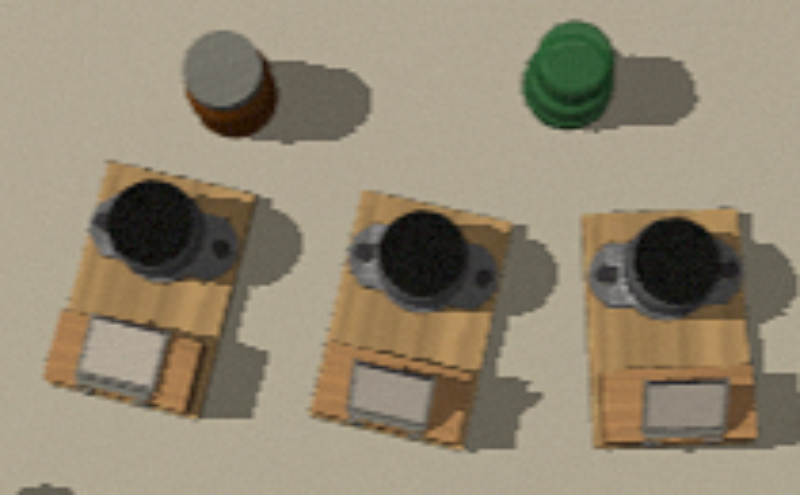

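View pics/s9.png

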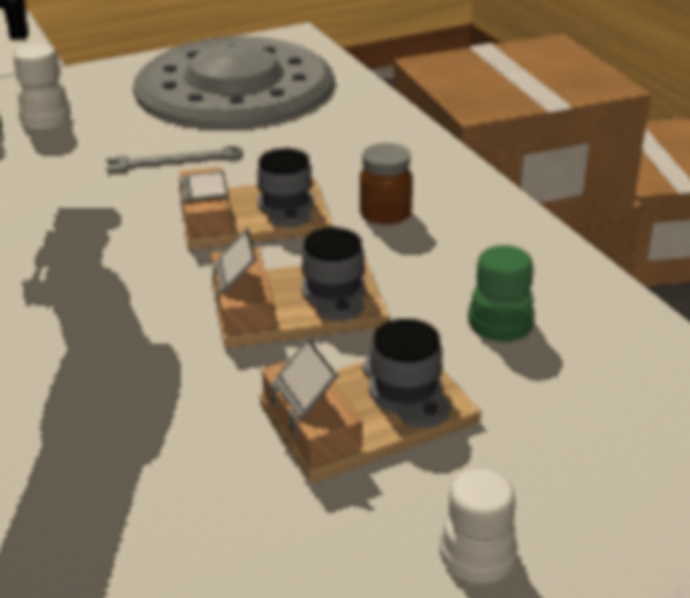

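The left ticket lies flat (top view 123,355; about 55 mm high, against 54 mm for flat). The other two stand at about 88 mm. Boards, pads and goods are where they were, and the gripper is clear.

```bash
python3 -c "
from cell import job
print(job.sign_off())"
```

```text
the job is handed in; nothing more can be done
None
```

I pressed the three pads from left to right, about 10 mm each. The left mount was the softest, so I pushed its ticket flat and handed the job in at about 17 s.

| Mount | Force at about 10 mm | Stiffness |
|---|---|---|
| Left | 6.3 N | about 0.4 N/mm |
| Middle | 10.1 N | about 0.8 N/mm |
| Right | 16.9 N | about 1.4 N/mm |

- **Tickets:** I pressed the left ticket onto its stop with about 22 N. It now measures about 55 mm high, against 54 mm for flat. The other two still stand, at about 88 mm.
- **Boards and goods:** the boards were within about 1 mm of where they started. The jar, the green and white insulators and the spanner look unmoved in the pictures; I did not measure them again. The arm ended clear of everything with almost no force on the wrist.
- **Fingertip height disagreed:** the cameras showed the fingertips about 40 mm higher than the reported tool position, from the start onward. I went by the cameras and the contact force instead. Pad contact, at a reported height of about 40 mm where the pads are 80 mm high, confirmed the offset.
- **Other oddities:** the wrist also felt some sideways force while pressing, up to about 5 N on the pads and 9 N on the ticket. The trained networks missed some pads and tickets, so I took their positions from the depth images.

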